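# Fit the platter on the bench sander's studs

### The job

Pick up the holed aluminium disc (the platter) and fit it on the bench sander: slip its centre bore over the spindle's spigot, turn it until all five holes line up with the five studs, and slide it gently down until it sits flush on the flange all round. Then let go and move clear; do not bang, force or drop it on the studs or the flange, and leave the other things on the bench where they are.

Things in the scene. Friction and masses are not known exactly. Their poses are not given: they have to be found in the camera images.
- platter_boss (a point): The loose aluminium platter, 0.4 to 0.8 kg, flat on the bench: a disc 152 mm across, 12 mm thick, with a round boss 48 mm across on its middle, its top 52 mm above the disc's underside; grip the boss from above at any angle. This point is on the axis 36 mm above the underside (24 mm above the disc's upper face, 16 mm below the boss's top). z is the axis, boss side up.
- platter: The same platter; origin at the centre of its underside. A 31 mm bore goes right through disc and boss. Five 14 mm through holes stand evenly (72 degrees apart) on a circle of 48 mm radius; x points to one of them. Off the studs it rests on their tips, round the spigot, underside 20 mm above the flange; a turn of less than 72 degrees then brings its holes over the studs.
- flange (a point): Centre of the upper face of the sander spindle's steel flange (128 mm across, 85 mm above the bench) on which the platter must rest flush. z is the spindle's axis, up; x and y follow the housing, not the spindle. A spigot 28 mm across rises here, full to 42 mm above the face, then tapering to 14 mm across at 50 mm.
- sander: The fixed bench sander: grey housing 240 (x) x 220 (y) x 75 mm, origin under its middle. Five studs 10 mm across stand on the flange, evenly on a circle of 48 mm radius, reaching 20 mm above its face, the last 6 mm tapered to 5 mm across. The spindle is braked and stopped at any angle: this frame does not tell where the studs stand, they must be seen or felt.
- square: bystander: triangular aluminium carpenter's square, about 150 mm, flat on the bench; origin in the middle of its underside
- screwdriver: bystander: screwdriver with blue handle, 200 mm long, lying; origin under its middle
- clamp: bystander: bar clamp with blue jaws, 240 mm long, lying; origin under the middle of the bar
- workpiece: bystander: pale wooden block with two cut mortises, 130 x 70 x 28 mm; origin in the middle of its underside

How it is judged:
By the outcome, as a careful person would: the job done as asked, in the order asked, and still so for the second after the job is handed in, with the robot touching nothing.
It also fails if it takes over 72 s, if anything falls off the work surface, if the arm or the gripper's body presses on something with over 40 N, if the wrist force passes 120 N, or if a joint passes its speed limit or range.

### The arm

A 6-joint arm with a two-finger parallel gripper is mounted at the origin on the work surface. World frame = base frame: x ahead of the robot, y to its left, z up, the work surface at z = 0. Lengths are in m, angles in rad, forces in N, time in s.
With the tool pointing down it reaches from about 0.25 to 0.725 m from the base axis. Payload 4 kg.
Tool frame: the origin (TCP) lies midway between the tips of the shut fingers; the grasp point (between the pads) lies 19 mm behind it; z points along the fingers, y is the direction in which the jaws open and shut (so a half turn about z gives the same grasp; the last joint's range is limited). The gripper opens to 85 mm and grips with 20 to 120 N. Pads are 22 mm wide; open, the fingers measure 114 mm over their backs; the gripper's body (76 mm by 85 mm) begins 54 mm behind the grasp point. The pads swing forward as they close: fully open they stand 13 mm farther back than shut.
Start: joints at [1.195, 0.241, 0.005, 1.335, 0, 1.571], TCP at [0.184, 0.465, 0.231] pointing down, gripper open.
Joint ranges: [-2.72, 2.72], [-1.05, 1.87], [-1.09, 1.28], [-1.99, 2.15], [-1.42, 1.44], [-3.14, 3.14]. Speed limits (rad/s): [2.79, 2.79, 3.14, 3.14, 3.14, 3.14].

### API

Orientations are given as a unit quaternion [x, y, z, w].
In Python, from workcell import get_obs, camera, camera_model, job_done, masks_of gives the robot as it stands.
- The arm moves only by the tool jog_arm, never from a script. Its argument "deltas" is a list that holds one entry, the list of rows, each a list of 7 numbers: the shift along the tool's x, y, z in mm, then the turn, a rotation vector about the tool's x, y, z in degrees, then the finger opening in mm, from 0 to 85.4. A call has 1 to 5 rows; each row shifts and turns the pose as measured when the row begins, along the tool's axes as they then stand; what a row does not reach is not made up. A row lasts 1/10 s, in which the tool goes at most 50 mm and 8.59 degrees, less where a joint would pass 70% of its speed; a pose out of reach is approached as far as the arm can. A call with a gripper value outside its range is refused whole. The fingers move at their own pace and stop on an object; the grip force is fixed at half the most. Time passes only in rows, so rows that do not move let the fingers close. It gives the time, the measured TCP pose, the force and the opening at its end, in the units of the state.
- get_obs(): the state, without advancing time (a new reading comes with each control period).
- camera(name): name is "scene" or "side" or "wrist"; returns the picture (420x560x3 uint8, red, green, blue); there is no depth.
- camera_model(name): a dict with "fovy" (degrees; the focal length in pixels is half the picture's height over the tangent of half this angle, whatever the lens; pixels are square), "cx", "cy" (the principal point, pixels), "pose" (4x4, takes a point from camera to world coordinates); the wrist camera has in their place "T_tool_cam" (4x4, takes a point from camera to tool coordinates, whose origin is the TCP and whose axes are the flange's). Camera axes: x right, y down, z forward; pixel columns grow to the right and rows downward; lengths in m; the calibration is good to about 2 mm. A picture is of the moment at which its call begins: read the wrist's pose just before it. camera_model takes no time and is no camera call.
- job_done(): hands the job in, once; it reports no verdict.
Trained networks look in the newest picture that a camera, given by its name, has taken for a name from the list of things; names that differ only in an ending like _2 or _b are one class to them, and where a whole thing is asked for, a point or a joint stands for the part that bears it (a point fixed in the world has none). Each returns a list of dicts, best first, with "conf" (0 to 1); they miss things now and then, are a little off and sometimes report something else, mostly with a low value. They report only what shows in the picture. A call takes as long as a camera call.
- masks_of(target, camera): "pixels" (420x560 bool, what is visible of it) and "at" ([column, row] in pixels, amid what is visible of it).
The state is a dict: "clock": time; "joint_pos": joint angles; "joint_vel": joint speeds; "tau": joint torques, N m; "eef_pos": TCP position; "tool_rot": TCP orientation; "ft_force": force on the tool from outside, world axes, zero at the start; "ft_torque": the same for the moment, N m; "grip_width": finger opening in m.
Only numpy, scipy, OpenCV 4.12 (cv2) and the standard library are available. Lean on these libraries where they do the work, as an engineer would, in place of code of your own. Each camera call takes 0.05 s, during which the arm holds its last target. There are 200 camera calls.

## Working session

There is one attempt and no reset: what is moved stays moved. The work goes in short steps, Python scripts to look and compute and a tool call to move; the robot and the scene stay as the last step left them, time stands still between calls to the robot, and variables do not carry over. Pictures are saved under pics/ and viewed, about 8 in all and at most 12, crops included, and the job is handed in when it is done.

Besides the shell and the picture viewer there is one more tool, called after ">>>" by a JSON object that holds its "op" and its "data", one argument or row to a line. jog_arm: Moves the arm, as the interface text tells. Its arguments: {"type":"object","properties":{"deltas":{"type":"array"}},"required":["deltas"]}

```bash
mkdir -p pics; cat > h.py <<'E'
from workcell import *
import numpy as np, cv2
from scipy.spatial.transform import Rotation as R
def cam(n):
    m=camera_model(n); f=210/np.tan(np.radians(m['fovy'])/2)
    if n=='wrist':
        o=get_obs(); T=np.eye(4); T[:3,:3]=R.from_quat(o['tool_rot']).as_matrix(); T[:3,3]=o['eef_pos']; P=T@np.array(m['T_tool_cam'])
    else: P=np.array(m['pose'])
    return f,m['cx'],m['cy'],P
def back(c,uv,z):
    f,cx,cy,P=c; uv=np.atleast_2d(uv).astype(float)
    d=np.c_[(uv[:,0]-cx)/f,(uv[:,1]-cy)/f,np.ones(len(uv))]@P[:3,:3].T
    return P[:3,3]+d*((z-P[2,3])/d[:,2])[:,None]
def proj(c,X):
    f,cx,cy,P=c; q=(np.atleast_2d(X)-P[:3,3])@P[:3,:3]
    return np.c_[q[:,0]/q[:,2]*f+cx,q[:,1]/q[:,2]*f+cy]
def snap(n,fn,scale=1):
    c=cam(n); im=camera(n); cv2.imwrite('pics/'+fn,im[:,:,::-1]); return c,im
E
python3 - <<'E'
from h import *
o=get_obs(); print(o)
ims=[]
for n in ['scene','side','wrist']:
    c,im=snap(n,n+'0.png'); ims.append(im)
    print(n,camera_model(n))
    for t,z in [('platter',.012),('flange',.085),('sander',.075)]:
        try:
            for r in masks_of(t,n)[:2]:
                print(t,r['conf'],r['at'],r['pixels'].sum(),back(c,r['at'],z))
        except Exception as e: print(t,e)
a=np.hstack([ims[0],ims[1]]); a=cv2.resize(a,(800,300),interpolation=cv2.INTER_AREA); b=cv2.resize(ims[2],(400,300)); cv2.imwrite('pics/all0.png',np.vstack([a,np.hstack([b,b*0])])[:,:,::-1])
E
```

```text
{'clock': 0.0, 'joint_pos': array([1.19499281e+00, 2.41441969e-01, 3.71951386e-03, 1.33515441e+00,
       1.14868186e-05, 1.57082933e+00]), 'joint_vel': array([-0.00093416, -0.00124677, -0.00112652,  0.00046872,  0.00043266,
        0.00034075]), 'tau': array([-5.07516052e-04, -3.72318757e+01,  2.52407080e+01,  1.69727934e-02,
       -6.87314696e-05, -5.35351859e-06]), 'eef_pos': array([0.1832805 , 0.46453423, 0.23039665]), 'tool_rot': array([ 1.86814113e-01,  9.82394730e-01, -1.02088821e-03, -1.99945488e-04]), 'ft_force': array([-0.03517872, -0.37885796, -1.60941546]), 'ft_torque': array([0.0319308 , 0.04409317, 0.04985651]), 'grip_width': 0.08570734810750992}
scene {'fovy': 52.26700390573362, 'cx': 274.5056974361436, 'cy': 211.16080556769026, 'pose': array([[ 0.3376506 ,  0.60265664, -0.72304706,  1.2462259 ],
       [ 0.94103569, -0.19893528,  0.27363586, -0.22798848],
       [ 0.0210689 , -0.7728064 , -0.63429202,  0.63477914],
       [ 0.        ,  0.        ,  0.        ,  1.        ]])}
platter 0.58 [156.0, 226.1] 2839 [[ 0.50357876 -0.22224301  0.012     ]]
flange 0.81 [352.3
[... 684 characters left out ...]
68.4, 351.1] 18348 [[0.46747212 0.28060911 0.075     ]]
sander 0.67 [226.9, 209.8] 353 [[0.72051253 0.06332391 0.075     ]]
wrist {'fovy': 60.01851062880423, 'cx': 280.7815804421102, 'cy': 206.988511541701, 'T_tool_cam': array([[-9.67345694e-04, -9.61509670e-01, -2.74769392e-01,
         6.88425221e-02],
       [ 9.99999270e-01, -1.12893516e-03,  4.29949934e-04,
         2.88178207e-04],
       [-7.23597846e-04, -2.74768776e-01,  9.61510060e-01,
        -1.42762783e-01],
       [ 0.00000000e+00,  0.00000000e+00,  0.00000000e+00,
         1.00000000e+00]])}
flange 0.57 [220.3, 368.8] 1626 [[0.32344291 0.34846726 0.085     ]]
sander 0.76 [221.4, 366.1] 1578 [[0.32802522 0.34583735 0.075     ]]
```

View pics/all0.png

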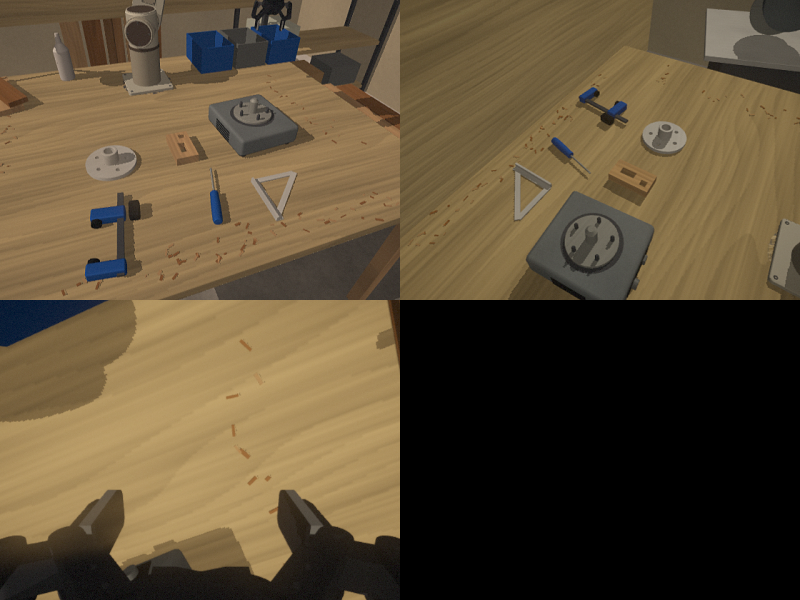

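```bash
python3 - <<'E'
from h import *
for n,uv in [('scene',(353,157)),('side',(269,336))]: print(n,back(cam(n),uv,.085))
for n,uv in [('scene',(154,217)),('side',(372,181))]: print(n,back(cam(n),uv,.03))
a=cv2.resize(cv2.imread('pics/side0.png')[260:420,170:370],(800,600)[:2] and (500,400)); b=cv2.resize(cv2.imread('pics/scene0.png')[180:270,100:220],(300,225))
c=np.zeros((400,800,3),np.uint8); c[:,:500]=a; c[:225,500:]=b; cv2.imwrite('pics/crop1.png',c)
E
```

```text
scene [[0.48511594 0.25855862 0.085     ]]
side [[0.47821406 0.2618687  0.085     ]]
scene [[ 0.49357114 -0.22242485  0.03      ]]
side [[ 0.5000958  -0.23577784  0.03      ]]
```

>>> {"op": "jog_arm", "data": {
  "deltas": [
    [[-45, -16, 0, 0, 0, 0, 85], [-45, -16, 0, 0, 0, 0, 85], [-45, -16, 0, 0, 0, 0, 85], [-45, -16, 0, 0, 0, 0, 85], [-45, -16, 0, 0, 0, 0, 85]]
  ]
}}

```text
clock: 1.1
eef_pos: [0.3656, 0.3095, 0.2312]
tool_rot: [0.179, 0.984, 0.002, 0.0]
ft_force: [0.1, 0.6, -0.2]
grip_width: 0.0849
```

>>> {"op": "jog_arm", "data": {
  "deltas": [
    [[-42, -2, -12, 0, 0, 0, 85], [-42, -2, -12, 0, 0, 0, 85], [-42, -2, -6, 0, 0, 0, 85], [0, 0, 0, 0, 0, 0, 85]]
  ]
}}

```text
clock: 1.5
eef_pos: [0.4889, 0.2516, 0.2618]
tool_rot: [0.183, 0.983, 0.002, 0.001]
ft_force: [-0.4, 0.4, 0.7]
grip_width: 0.0849
```

```bash
python3 - <<'E'
from h import *
o=get_obs(); print(o['eef_pos'],o['tool_rot'],o['joint_pos'])
c,im=snap('wrist','w1.png'); print(proj(c,[[.48,.26,.085]]))
cv2.imwrite('pics/w1v.png',cv2.resize(im,(800,600))[:,:,::-1])
E
```

```text
[0.48891689 0.25158892 0.26180853] [1.82919128e-01 9.83126297e-01 1.54905041e-03 9.36047203e-04] [4.74526609e-01 3.28491747e-01 2.03344890e-01 1.44227301e+00
 1.30478891e-03 8.42439144e-01]
[[284.81666898 170.12350993]]
```

View pics/w1v.png

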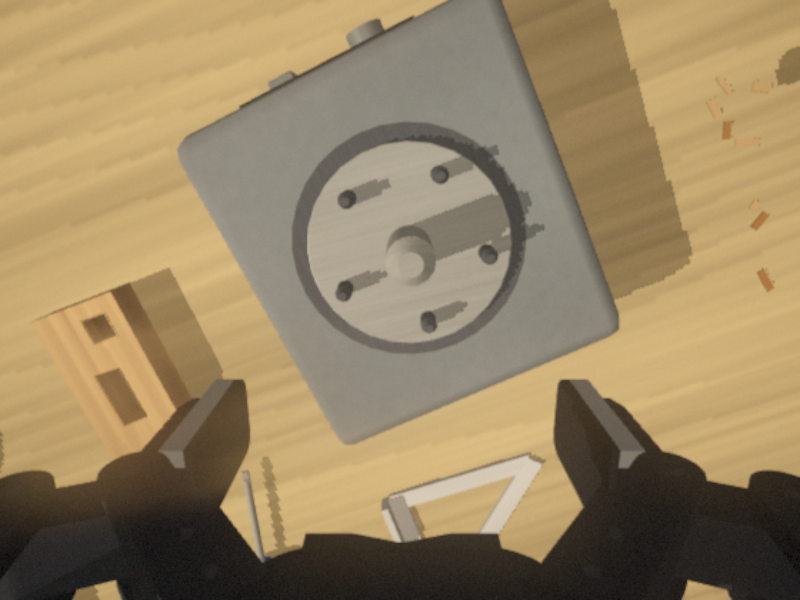

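```bash
cat >> h.py <<'E'
from scipy.optimize import least_squares
def fit5(c,uv,z,p0):
    "centre, angle of 5 points on r=48 circle at height z; uv in any order"
    X=back(c,uv,z)[:,:2]; ctr=X.mean(0)
    for _ in range(3):
        a=np.arctan2(*(X-ctr).T[::-1]); th=np.angle(np.exp(5j*a).sum())/5
        k=np.round((a-th)/(2*np.pi/5)); M=.048*np.c_[np.cos(th+k*2*np.pi/5),np.sin(th+k*2*np.pi/5)]
        ctr=(X-M).mean(0)
    return ctr,np.degrees(th)%72,(X-M-ctr)*1e3
E
python3 - <<'E'
from h import *
c=cam('wrist'); im=cv2.imread('pics/w1.png'); s=560/800
uv=np.array([(346,198),(440,174),(490,252),(430,319),(345,290)])*s
for z in (.102,.105): print(fit5(c,uv,z,0))
ctr,th,_=fit5(c,uv,.105,0)
print(back(c,np.array([[412,264]])*s,.135))
def ring(r,z,n=60,ph=0,cx=ctr): a=np.linspace(0,2*np.pi,n,endpoint=False)+ph; return np.c_[cx[0]+r*np.cos(a),cx[1]+r*np.sin(a),0*a+z]
v=cv2.resize(im[60:280,180:400],(600,600),interpolation=cv2.INTER_CUBIC)
def dr(X,col):
    for p in (proj(c,X)-[180,60])*600/220: cv2.circle(v,tuple(int(round(q)) for q in p),1,col,-1)
dr(ring(.064,.085),(0,0,255)); dr(ring(.007,.135,30),(0,255,0))
dr(ring(.014,.085,30),(0,255,0))
for X in ring(.048,.105,5,np.radians(th)): dr(ring(.0025,.105,12,0,X[:2]),(0,255,255)); dr(ring(.005,.085,16,0,X[:2]),(255,0,0))
cv2.imwrite('pics/w1o.png',v)
E
```

```text
(array([0.47816977, 0.26240361]), np.float64(66.20018406690721), array([[ 0.90048593,  0.08416919],
       [ 1.96533052, -1.08323448],
       [-0.24461293, -0.68925156],
       [-2.22622505,  0.55679626],
       [-0.39497848,  1.13152059]]))
(array([0.47761869, 0.26254714]), np.float64(66.20018406690721), array([[ 1.30307203,  0.32284559],
       [ 2.30079015, -1.38985355],
       [-0.43433078, -1.11806773],
       [-2.67784842,  0.59938887],
       [-0.49168298,  1.58568682]]))
[[0.48039535 0.26184762 0.135     ]]
```

View pics/w1o.png

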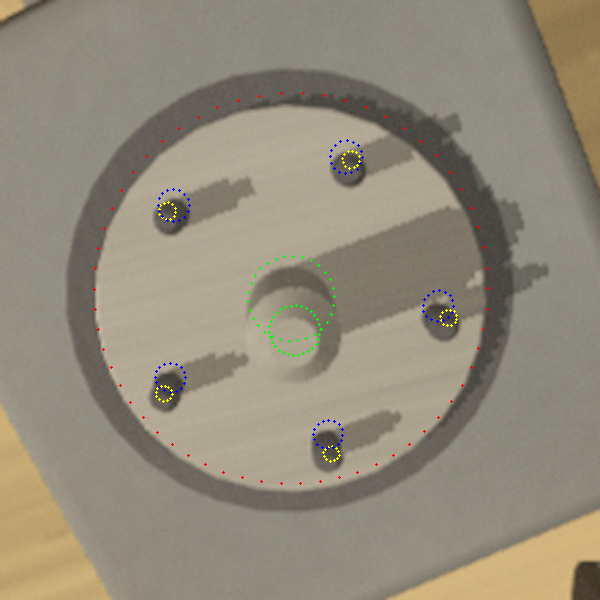

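>>> {"op": "jog_arm", "data": {
  "deltas": [
    [[0, -45, -8, 0, 0, 0, 85], [0, -45, -8, 0, 0, 0, 85], [0, -45, 0, 0, 0, 0, 85], [0, -45, 0, 0, 0, 0, 85], [0, -45, 0, 0, 0, 0, 85]]
  ]
}}

```text
clock: 2.05
eef_pos: [0.4018, 0.0428, 0.2736]
tool_rot: [0.175, 0.985, 0.001, -0.003]
ft_force: [1.4, -0.9, 0.2]
grip_width: 0.0851
```

>>> {"op": "jog_arm", "data": {
  "deltas": [
    [[-30, -37, 0, 0, 0, 0, 85], [-30, -37, 0, 0, 0, 0, 85], [-30, -37, 2, 0, 0, 0, 85], [-30, -37, 2, 0, 0, 0, 85], [-30, -37, 2, 0, 0, 0, 85]]
  ]
}}

```text
clock: 2.55
eef_pos: [0.473, -0.1839, 0.2678]
tool_rot: [0.17, 0.985, 0.003, -0.002]
ft_force: [0.7, 0.6, 0.5]
grip_width: 0.0848
```

```bash
cat >> h.py <<'E'
def camat(p,q):
    m=camera_model('wrist'); f=210/np.tan(np.radians(m['fovy'])/2); T=np.eye(4); T[:3,:3]=R.from_quat(q).as_matrix(); T[:3,3]=p
    return f,m['cx'],m['cy'],T@np.array(m['T_tool_cam'])
def ring(ctr,r,z,n=60,ph=0): a=np.linspace(0,2*np.pi,n,endpoint=False)+ph; return np.c_[ctr[0]+r*np.cos(a),ctr[1]+r*np.sin(a),0*a+z]
E
python3 - <<'E'
from h import *
from scipy.optimize import minimize
c=camat([0.48891689,0.25158892,0.26180853],[1.82919128e-01,9.83126297e-01,1.54905041e-03,9.36047203e-04])
g=cv2.cvtColor(cv2.imread('pics/w1.png'),cv2.COLOR_BGR2GRAY); S=4
G=cv2.resize(g,None,fx=S,fy=S,interpolation=cv2.INTER_CUBIC)
def P(X): return np.round((proj(c,X)+.5)*S-.5).astype(np.int32)
sel=np.zeros_like(G); cv2.fillConvexPoly(sel,P(ring((.48,.26),.062,.085)),1); cv2.fillConvexPoly(sel,P(ring((.48,.26),.03,.095)),0)
print(np.percentile(G[sel>0],[1,3,5,7,10,20,30]))
dark=((G<85)&(sel>0)).astype(np.uint8)
def sil(p):
    m=np.zeros_like(G)
    for X in ring(p[:2],.048,0,5,np.radians(p[2])):
        h=np.vstack([P(ring(X,.005,.085,16)),P(ring(X,.005,.099,16)),P(ring(X,.0025,.105,16))]); cv2.fillConvexPoly(m,cv2.convexHull(h),1)
    return m
def cost(p):
    m=sil((p[0]/1e3,p[1]/1e3,p[2])); return -(m&dark).sum()/(m|dark).sum()
for s in ([480,260,66],[482,258,68],[478,262,64]):
    r=minimize(cost,s,method='Nelder-Mead',options=dict(initial_simplex=np.array(s)+np.vstack([0*np.eye(3)[:1],np.diag([3,3,3])]))); print(r.x,r.fun)
# rim
v=cv2.cvtColor(g,cv2.COLOR_GRAY2BGR)[60:280,180:400]; v=cv2.resize(v,(600,600),interpolation=cv2.INTER_CUBIC)
def dr(X,col):
    for p in (proj(c,X)-[180,60]+.5)*600/220: cv2.circle(v,tuple(int(round(q)) for q in p),1,col,-1)
p=r.x/[1e3,1e3,1]
dr(ring(p,.064,.085),(0,0,255)); dr(ring(p,.014,.085,30),(0,255,0)); dr(ring(p,.014,.127,30),(0,255,0)); dr(ring(p,.007,.135,30),(0,255,0))
for X in ring(p,.048,0,5,np.radians(p[2])): dr(ring(X,.0025,.105,12),(0,255,255)); dr(ring(X,.005,.085,16),(255,0,0))
# platter
o=get_obs(); print(o['eef_pos'],o['tool_rot'])
c,im=snap('wrist','w2.png'); np.savez('w2.npz',p=o['eef_pos'],q=o['tool_rot'])
for k in masks_of('platter','wrist')[:2]: print(k['conf'],k['at'],back(c,k['at'],.012))
w=cv2.resize(im,None,fx=.5,fy=.5)[:,:,::-1]
cv2.imwrite('pics/v3.png',np.hstack([cv2.resize(v,(500,500)),np.vstack([w,np.zeros((290,280,3),np.uint8)])]))
E
```

```text
[ 70.  85.  98. 114. 118. 122. 159.]
[458.66666667 269.66666667  75.33333333] 0.0
[492. 248.  69.] 0.0
[462.44444444 272.22222222  70.11111111] 0.0
[ 0.4730446  -0.18390152  0.26777481] [ 0.16988996  0.98545701  0.00250296 -0.00237143]
0.92 [254.9, 198.5] [[ 0.4953515  -0.22131148  0.012     ]]<stdin>:16: RuntimeWarning: overflow encountered in scalar negative
```

View pics/v3.png

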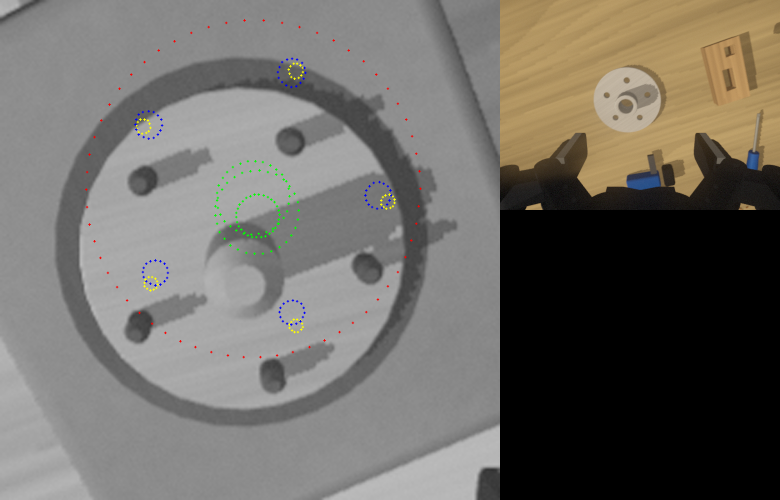

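```bash
cat > fit.py <<'E'
from h import *
from scipy.optimize import minimize
def fitmask(c,mask,polys,x0,S=4,step=3):
    """polys(p)->list of point sets (convex hulls) in world, or with sign; p in mm,mm,deg"""
    def sil(p):
        m=np.zeros(mask.shape,np.uint8)
        for X in polys(np.array(p)/[1e3,1e3,1]):
            cv2.fillConvexPoly(m,cv2.convexHull(np.round((proj(c,X)+.5)*S-.5).astype(np.int32)),1)
        return m.astype(bool)
    def cost(p):
        m=sil(p); return -float((m&mask).sum())/float((m|mask).sum())
    x0=np.array(x0,float); best=None
    for d in ([1,1,1],[-1,1,-1],[1,-1,-1]):
        r=minimize(cost,x0,method='Nelder-Mead',options=dict(initial_simplex=x0+np.vstack([np.zeros(3),np.diag(np.array(d)*step)])))
        print(np.round(r.x,2),round(r.fun,3)); best=r if best is None or r.fun<best.fun else best
    return best.x
def studs(p):
    return [np.vstack([ring(X,.005,.085,16),ring(X,.005,.099,16),ring(X,.0025,.105,16)]) for X in ring(p,.048,0,5,np.radians(p[2]))]
def overlay(img,c,box,sets,size=500):
    x0,y0,x1,y1=box; k=size/(x1-x0); v=cv2.resize(img[y0:y1,x0:x1],None,fx=k,fy=k,interpolation=cv2.INTER_CUBIC)
    for X,col in sets:
        for q in (proj(c,X)-[x0,y0]+.5)*k: cv2.circle(v,tuple(int(round(t)) for t in q),1,col,-1)
    return v
E
python3 - <<'E'
from fit import *
c=camat([0.48891689,0.25158892,0.26180853],[1.82919128e-01,9.83126297e-01,1.54905041e-03,9.36047203e-04])
im=cv2.imread('pics/w1.png'); g=cv2.cvtColor(im,cv2.COLOR_BGR2GRAY); S=4
G=cv2.resize(g,None,fx=S,fy=S,interpolation=cv2.INTER_CUBIC)
sel=np.zeros_like(G)
for uv in [(172,216),(348,168),(441,320),(328,448),(167,390)]:
    q=(np.array(uv)*220/600+[180,60])*S; cv2.circle(sel,tuple(int(t) for t in q),38,1,-1)
p=fitmask(c,(G<100)&(sel>0),studs,[480,260,66])/[1e3,1e3,1]
print('flange',p)
W=(255,255,0)
v1=overlay(im,c,(180,60,400,280),[(ring(p,.064,.085),(0,0,255)),(ring(p,.014,.085,30),(0,255,0)),(ring(p,.007,.135,30),(0,255,0))]+[(X,W) for X in studs(p)],400)
# rim fit of inner disc: bright region
d=np.load('w2.npz'); c=camat(d['p'],d['q']); im=cv2.imread('pics/w2.png')
cv2.imwrite('pics/v4.png',np.hstack([v1,overlay(im,c,(175,120,335,280),[],400)]))
E
```

```text
[482.49 260.57  65.7 ] -0.792
[482.66 260.58  65.53] -0.789
[482.74 260.31  65.56] -0.79
flange [ 0.48249457  0.26057328 65.70064621]
```

View pics/v4.png

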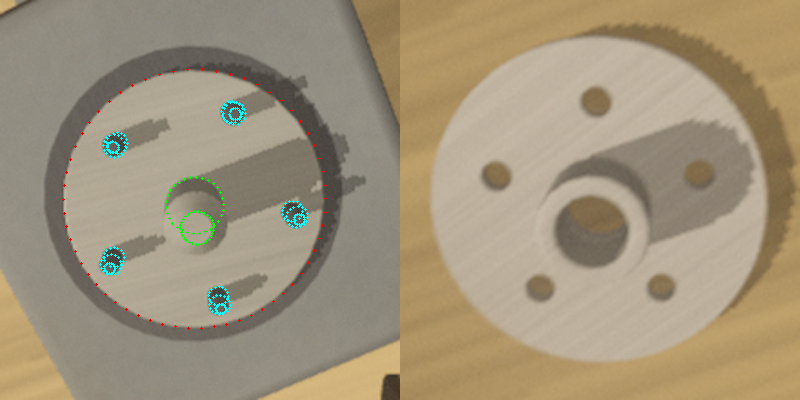

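```bash
python3 - <<'E'
from fit import *
d=np.load('w2.npz'); c=camat(d['p'],d['q']); im=cv2.imread('pics/w2.png')
uv=np.array([(195.5,101),(96.5,175),(298.5,174),(140,287.5),(261,287.5)])/2.5+[175,120]-.5
ctr,th,res=fit5(c,uv,.012,0); print(ctr,th,np.round(res,1))
print('top',back(c,np.array([[595-400,222]])/2.5+[175,120]-.5,.052))
S=[(ring(ctr,.076,.012),(0,0,255)),(ring(ctr,.024,.052),(0,255,0)),(ring(ctr,.0155,.052),(0,255,0))]+[(ring(X,.007,.012,20),(255,255,0)) for X in ring(ctr,.048,.012,5,np.radians(th))]
cv2.imwrite('pics/v5.png',overlay(im,c,(175,120,335,280),S,500))
T=R.from_quat(d['q']).as_matrix(); print(d['p'],T[:,0],np.degrees(np.arctan2(T[1,0],T[0,0])))
E
```

```text
[ 0.49893807 -0.22393878] 16.619007483245905 [[-0.1 -0.1]
 [-0.   0.3]
 [-0.2 -0.2]
 [-0.   0.1]
 [ 0.3 -0.1]]
top [[ 0.49554504 -0.2212866   0.052     ]]
[ 0.4730446  -0.18390152  0.26777481] [-0.94226356  0.33482663  0.00552434] 160.43769353541265
```

View pics/v5.png

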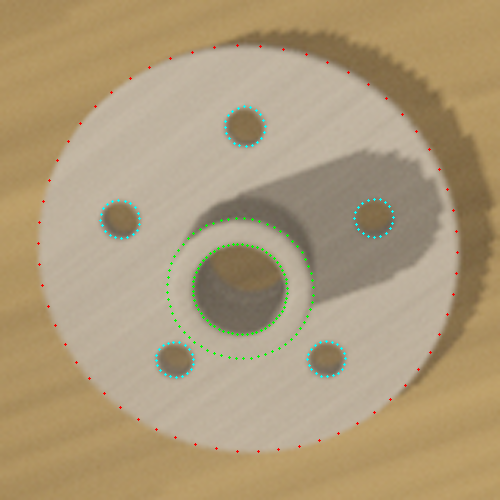

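>>> {"op": "jog_arm", "data": {
  "deltas": [
    [[-19, -15, 35, 0, 0, 0, 85], [-19, -15, 35, 0, 0, 0, 85], [0, 0, 40, 0, 0, 0, 85], [0, 0, 40, 0, 0, 0, 85], [0, 0, 0, 0, 0, 0, 85]]
  ]
}}

```text
clock: 3.15
eef_pos: [0.4995, -0.2221, 0.1132]
tool_rot: [0.171, 0.985, 0.003, -0.002]
ft_force: [-0.6, 0.3, 0.3]
grip_width: 0.0852
```

```bash
cat > go.py <<'E'
import sys
from h import *
# usage: go.py x y z yaw(deg of tool x): tool-frame delta to that tool-down pose
t=np.array([float(a) for a in sys.argv[1:4]]); y=np.radians(float(sys.argv[4]))
o=get_obs(); A=R.from_quat(o['tool_rot']); M=A.as_matrix()
D=np.array([[np.cos(y),np.sin(y),0],[np.sin(y),-np.cos(y),0],[0,0,-1]]).T
print('pos',np.round(o['eef_pos'],4),'yaw',np.round(np.degrees(np.arctan2(M[1,0],M[0,0])),2),'z',np.round(M[:,2],4),'F',np.round(o['ft_force'],1),'T',np.round(o['ft_torque'],2),'w',round(o['grip_width'],4),'t',o['clock'])
print('mm',np.round(M.T@(t-o['eef_pos'])*1e3,1),'deg',np.round(np.degrees((A.inv()*R.from_matrix(D)).as_rotvec()),2))
E
python3 go.py .4989 -.2239 .018 160.4
```

```text
pos [ 0.4995 -0.2221  0.1132] yaw 160.34 z [-0.0022  0.0067 -1.    ] F [-0.6  0.3  0.3] T [0.08 0.03 0.08] w 0.0852 t 3.15
mm [-0.5 -2.4 95.2] deg [ 0.32 -0.25 -0.06]
```

>>> {"op": "jog_arm", "data": {
  "deltas": [
    [[0, -1.5, 35, 0.3, -0.25, 0, 85], [0, -0.5, 35, 0, 0, 0, 85], [0, 0, 18, 0, 0, 0, 85], [0, 0, 4, 0, 0, 0, 85], [0, 0, 0, 0, 0, 0, 85]]
  ]
}}

```text
clock: 3.65
eef_pos: [0.5035, -0.2185, 0.0282]
tool_rot: [0.167, 0.986, -0.0, 0.005]
ft_force: [-0.8, -0.9, -0.3]
grip_width: 0.0851
```

```bash
python3 go.py .4989 -.2239 .018 160.4
```

```text
pos [ 0.5035 -0.2185  0.0282] yaw 160.81 z [ 0.0089 -0.0017 -1.    ] F [-0.8 -0.9 -0.3] T [-0.01  0.   -0.02] w 0.0851 t 3.65
mm [ 2.7 -6.6 10.2] deg [0.08 0.52 0.41]
```

>>> {"op": "jog_arm", "data": {
  "deltas": [
    [[2.5, -6.5, 3, 0, 0.5, 0, 85], [0, 0, 3, 0, 0, 0, 85], [0, 0, 0, 0, 0, 0, 85]]
  ]
}}

```text
clock: 3.95
eef_pos: [0.5023, -0.2248, 0.0272]
tool_rot: [0.166, 0.986, -0.0, 0.004]
ft_force: [-0.3, 0.0, -0.1]
grip_width: 0.085
```

```bash
python3 go.py .4989 -.2239 .018 160.4
```

```text
pos [ 0.5023 -0.2248  0.0272] yaw 160.9 z [ 0.0077 -0.002  -1.    ] F [-0.3  0.  -0.1] T [-0.02 -0.01 -0.02] w 0.085 t 3.95
mm [ 3.5 -0.3  9.2] deg [0.04 0.45 0.5 ]
```

>>> {"op": "jog_arm", "data": {
  "deltas": [
    [[5, 0, 6, 0, 0.5, 0.5, 85], [0, 0, 6, 0, 0.3, 0, 85]]
  ]
}}

```text
clock: 4.15
eef_pos: [0.4986, -0.2239, 0.0166]
tool_rot: [0.171, 0.985, 0.0, -0.001]
ft_force: [-0.4, 0.2, -0.4]
grip_width: 0.085
```

```bash
python3 go.py .4989 -.2239 .018 160.4
```

```text
pos [ 0.4986 -0.2239  0.0166] yaw 160.32 z [-0.0025  0.0014 -1.    ] F [-0.4  0.2 -0.4] T [-0.01 -0.01  0.01] w 0.085 t 4.15
mm [-0.3  0.1 -1.4] deg [ 0.03 -0.16 -0.08]
```

>>> {"op": "jog_arm", "data": {
  "deltas": [
    [[0, 0, 0, 0, 0, 0, 10], [0, 0, 0, 0, 0, 0, 10], [0, 0, 0, 0, 0, 0, 10], [0, 0, 0, 0, 0, 0, 10], [0, 0, 0, 0, 0, 0, 10]]
  ]
}}

```text
clock: 4.65
eef_pos: [0.498, -0.2236, 0.0157]
tool_rot: [0.171, 0.985, 0.001, -0.002]
ft_force: [-0.4, 0.4, -1.1]
grip_width: 0.0472
```

>>> {"op": "jog_arm", "data": {
  "deltas": [
    [[0, 0, 0, 0, 0, 0, 10], [0, 0, 0, 0, 0, 0, 10]]
  ]
}}

```text
clock: 4.85
eef_pos: [0.498, -0.2236, 0.0157]
tool_rot: [0.171, 0.985, 0.001, -0.002]
ft_force: [0.2, 1.0, 0.5]
grip_width: 0.0477
```

```bash
python3 go.py .4989 -.2239 .018 160.4
```

```text
pos [ 0.498  -0.2236  0.0157] yaw 160.3 z [-0.0043  0.0027 -1.    ] F [0.2 1.  0.5] T [ 0.06  0.04 -0.03] w 0.0477 t 4.85
mm [-0.9  0.  -2.3] deg [ 0.06 -0.29 -0.1 ]
```

```bash
cat > gp.py <<'E'
import sys
from h import *
# gp.py x y z th : tool-frame delta bringing the held platter to that pose
def H(r,p): T=np.eye(4); T[:3,:3]=r.as_matrix(); T[:3,3]=p; return T
import os
o=get_obs(); T=H(R.from_quat(o['tool_rot']),o['eef_pos'])
if not os.path.exists('G.npy'):
    P0=H(R.from_euler('z',16.62,degrees=True),[.4989,-.2239,0]); G=np.linalg.inv(T)@P0; G[1,3]=0; np.save('G.npy',G)
G=np.load('G.npy'); P=T@G
x,y,z,th=[float(a) for a in sys.argv[1:5]]
cur=np.degrees(np.arctan2(P[1,0],P[0,0])); e=(th-cur+36)%72-36
D=H(R.from_euler('z',cur+e,degrees=True),[x,y,z])@np.linalg.inv(G)
d=np.linalg.inv(T)@D
print('platter',np.round(P[:3,3]*1e3,1),'th',round(cur%72,2),'tilt mrad',np.round(P[:2,2]*1e3,1),'err mm',np.round((np.array([x,y,z])-P[:3,3])*1e3,1),'deg',round(e,2))
print('F',np.round(o['ft_force'],1),'T',np.round(o['ft_torque'],2),'w',round(o['grip_width'],4),'t',round(o['clock'],2),'q',np.round(o['joint_pos'],2))
print('tool mm',np.round(d[:3,3]*1e3,1),'deg',np.round(np.degrees(R.from_matrix(d[:3,:3]).as_rotvec()),2))
E
python3 gp.py .4825 .2606 .2 65.65
```

```text
platter [ 498.9 -223.9    0. ] th 16.62 tilt mrad [ 0. -0.] err mm [-16.4 484.5 200. ] deg -22.97
F [0.2 1.  0.5] T [ 0.06  0.04 -0.03] w 0.0477 t 4.85 q [-0.42  0.52 -0.19  0.87  0.   -0.08]
tool mm [ 179.7  451.2 -198.6] deg [-0.11 -0.03 22.97]
```

>>> {"op": "jog_arm", "data": {
  "deltas": [
    [[0, 0, -6, 0, 0, 0, 10], [0, 0, -20, 0, 0, 0, 10], [0, 0, -40, 0, 0, 0, 10], [0, 0, -45, 0, 0, 0, 10], [0, 0, -45, 0, 0, 0, 10]]
  ]
}}

```text
clock: 5.35
eef_pos: [0.49, -0.2202, 0.165]
tool_rot: [0.171, 0.985, 0.004, -0.017]
ft_force: [0.6, -0.1, -3.8]
grip_width: 0.0473
```

```bash
python3 gp.py .4825 .2606 .19 65.65
```

```text
platter [ 490.5 -220.3  149.3] th 16.64 tilt mrad [ 27.  -11.6] err mm [ -8.  480.9  40.7] deg -22.99
F [ 0.6 -0.1 -3.8] T [-0.06 -0.14 -0.03] w 0.0473 t 5.35 q [-0.42  0.38  0.02  1.25  0.   -0.08]
tool mm [171.2 450.6 -33.5] deg [-0.35 -1.71 22.97]
```

>>> {"op": "jog_arm", "data": {
  "deltas": [
    [[9, 22, -8, -0.2, -0.8, 0, 10], [15, 40, -8, -0.1, -0.6, 0, 10], [15, 40, -8, 0, 0, 0, 10], [15, 40, -8, 0, 0, 0, 10], [15, 40, -3, 0, 0, 0, 10]]
  ]
}}

```text
clock: 5.85
eef_pos: [0.4897, -0.0273, 0.2094]
tool_rot: [0.177, 0.984, 0.003, 0.002]
ft_force: [0.4, 0.4, -4.8]
grip_width: 0.0476
```

>>> {"op": "jog_arm", "data": {
  "deltas": [
    [[15, 40, -2, 0, 0, 0, 10], [15, 40, 0, 0, 0, 0, 10], [15, 40, 0, 0, 0, 0, 10], [15, 40, 0, 0, 0, 0, 10], [10, 26, 0, 0, 0, 0, 10]]
  ]
}}

```text
clock: 6.35
eef_pos: [0.4844, 0.1802, 0.2114]
tool_rot: [0.177, 0.984, 0.002, 0.0]
ft_force: [-0.2, -1.1, -3.7]
grip_width: 0.0471
```

```bash
python3 gp.py .4825 .2606 .19 65.65
```

```text
platter [485.4 179.9 195.8] th 15.97 tilt mrad [-4.9 -0.4] err mm [-2.9 80.7 -5.8] deg -22.32
F [-0.2 -1.1 -3.7] T [-0.07 -0.08  0.03] w 0.0471 t 6.35 q [0.35 0.28 0.01 1.3  0.   0.71]
tool mm [30.6 75.   6. ] deg [ 0.06  0.2  22.32]
```

>>> {"op": "jog_arm", "data": {
  "deltas": [
    [[14, 34, 0, 0, 0, 0, 10], [14, 34, 0, 0, 0, 0, 10], [2, 5, 0, 0, 0, 8, 10], [0, 0, 0, 0, 0, 8, 10], [0, 0, 0, 0, 0, 6, 10]]
  ]
}}

```text
clock: 6.85
eef_pos: [0.4765, 0.2666, 0.2078]
tool_rot: [0.364, 0.932, -0.002, -0.004]
ft_force: [-0.4, -0.5, -4.1]
grip_width: 0.0473
```

```bash
python3 gp.py .4825 .2606 .19 65.65
```

```text
platter [477.2 265.9 192.1] th 65.68 tilt mrad [5.2 5. ] err mm [ 5.3 -5.3 -2.1] deg -0.03
F [-0.4 -0.5 -4.1] T [-0.04 -0.03  0.01] w 0.0473 t 6.85 q [0.51 0.35 0.09 1.32 0.   1.25]
tool mm [-7.5 -0.4  2.1] deg [-0.41 -0.03  0.03]
```

>>> {"op": "jog_arm", "data": {
  "deltas": [
    [[-7.5, 0, 4, -0.4, 0, 0, 10], [-2, 0, 4, 0, 0, 0, 10]]
  ]
}}

```text
clock: 7.05
eef_pos: [0.4829, 0.2599, 0.1985]
tool_rot: [0.362, 0.932, 0.001, -0.003]
ft_force: [-1.1, 0.0, -4.1]
grip_width: 0.0476
```

```bash
python3 gp.py .4825 .2606 .15 65.65; python3 - <<'E'
from fit import *
o=get_obs(); T=np.eye(4); T[:3,:3]=R.from_quat(o['tool_rot']).as_matrix(); T[:3,3]=o['eef_pos']; P=T@np.load('G.npy')
def loc(X): return X@P[:3,:3].T+P[:3,3]
Z=np.zeros(2)
S=[(loc(ring(Z,.076,.012)),(0,0,255)),(loc(ring(Z,.024,.052)),(0,255,0)),(loc(ring(Z,.0155,.052,40)),(0,255,0))]+[(loc(ring(X,.007,.012,20)),(255,255,0)) for X in ring(Z,.048,.012,5)]
c,im=snap('wrist','w3.png'); a=overlay(im[:,:,::-1].copy(),c,(0,0,560,420),S,400)
c,im=snap('side','s3.png'); b=overlay(im[:,:,::-1].copy(),c,(160,200,400,380),S,400)
cv2.imwrite('pics/v6.png',np.hstack([a,b]))
E
```

```text
platter [483.5 259.3 182.8] th 65.9 tilt mrad [2.  0.9] err mm [ -1.    1.3 -32.8] deg -0.25
F [-1.1  0.  -4.1] T [-0.04  0.03  0.02] w 0.0476 t 7.05 q [0.49 0.35 0.08 1.29 0.01 1.23]
tool mm [ 1.4  0.3 32.9] deg [-0.12 -0.05  0.25]
```

View pics/v6.png

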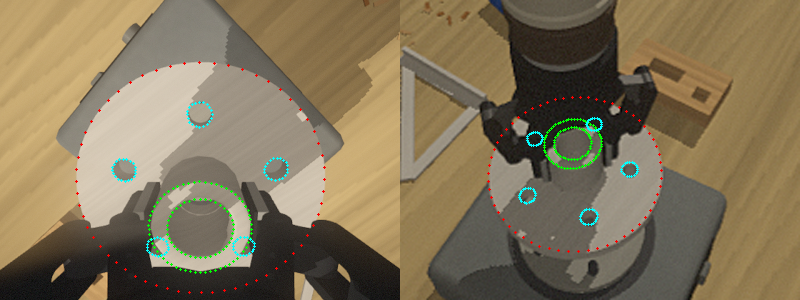

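>>> {"op": "jog_arm", "data": {
  "deltas": [
    [[1.4, 0.3, 12, -0.1, 0, 0.2, 10], [0, 0, 12, 0, 0, 0, 10], [0, 0, 5, 0, 0, 0, 10]]
  ]
}}

```text
clock: 7.45
eef_pos: [0.4821, 0.2601, 0.1685]
tool_rot: [0.364, 0.932, 0.002, -0.003]
ft_force: [-0.3, -0.4, -3.5]
grip_width: 0.0469
```

```bash
python3 gp.py .4825 .2606 .14 65.65
```

```text
platter [482.8 259.5 152.8] th 65.67 tilt mrad [ 1.3 -0.8] err mm [ -0.3   1.1 -12.8] deg -0.02
F [-0.3 -0.4 -3.5] T [0.01 0.03 0.02] w 0.0469 t 7.45 q [0.49 0.37 0.02 1.22 0.01 1.24]
tool mm [ 0.9  0.6 12.8] deg [-0.02 -0.09  0.02]
```

>>> {"op": "jog_arm", "data": {
  "deltas": [
    [[1, 0.8, 7, 0, 0, 0, 10], [0.5, 0.3, 7, 0, 0, 0, 10]]
  ]
}}

```text
clock: 7.65
eef_pos: [0.4819, 0.2618, 0.1537]
tool_rot: [0.364, 0.932, 0.002, -0.003]
ft_force: [0.6, -1.3, -3.0]
grip_width: 0.0472
```

```bash
python3 gp.py .4825 .2606 .13 65.65
```

```text
platter [482.6 261.2 138. ] th 65.67 tilt mrad [ 1.2 -0.9] err mm [-0.1 -0.6 -8. ] deg -0.02
F [ 0.6 -1.3 -3. ] T [0.02 0.   0.04] w 0.0472 t 7.65 q [ 0.49  0.38 -0.01  1.19  0.01  1.24]
tool mm [-0.4 -0.5  8. ] deg [-0.01 -0.08  0.02]
```

>>> {"op": "jog_arm", "data": {
  "deltas": [
    [[-0.4, -0.5, 6, 0, 0, 0, 10], [0, 0, 6, 0, 0, 0, 10]]
  ]
}}

```text
clock: 7.85
eef_pos: [0.4818, 0.2614, 0.1406]
tool_rot: [0.363, 0.932, 0.002, -0.003]
ft_force: [0.4, -0.6, -4.5]
grip_width: 0.0473
```

```bash
python3 gp.py .4825 .2606 .11 65.65
```

```text
platter [482.5 260.8 125. ] th 65.7 tilt mrad [ 1.2 -0.9] err mm [  0.   -0.2 -15. ] deg -0.05
F [ 0.4 -0.6 -4.5] T [-0.01 -0.02 -0.03] w 0.0473 t 7.85 q [ 0.49  0.39 -0.03  1.15  0.01  1.24]
tool mm [-0.2 -0.1 15. ] deg [-0.01 -0.08  0.05]
```

Free on the spigot, with no side force. Continuing to just above the studs.

>>> {"op": "jog_arm", "data": {
  "deltas": [
    [[0, 0, 6, 0, 0, 0, 10], [0, 0, 6, 0, 0, 0, 10]]
  ]
}}

```text
clock: 8.05
eef_pos: [0.4819, 0.2615, 0.1277]
tool_rot: [0.363, 0.932, 0.002, -0.003]
ft_force: [0.2, -0.2, -4.1]
grip_width: 0.0472
```

```bash
python3 gp.py .4825 .2606 .10 65.65
```

```text
platter [482.5 260.9 112. ] th 65.71 tilt mrad [ 0.9 -1. ] err mm [ -0.   -0.3 -12. ] deg -0.06
F [ 0.2 -0.2 -4.1] T [-0.02 -0.04  0.  ] w 0.0472 t 8.05 q [ 0.49  0.4  -0.05  1.12  0.01  1.24]
tool mm [-0.2 -0.3 12. ] deg [ 0.01 -0.08  0.06]
```

>>> {"op": "jog_arm", "data": {
  "deltas": [
    [[0, -0.2, 5, 0, 0, 0, 10], [0, 0, 4, 0, 0, 0, 10]]
  ]
}}

```text
clock: 8.25
eef_pos: [0.4815, 0.2614, 0.1176]
tool_rot: [0.363, 0.932, 0.002, -0.003]
ft_force: [0.2, 0.5, -3.7]
grip_width: 0.0472
```

>>> {"op": "jog_arm", "data": {
  "deltas": [
    [[0, 0, 3, 0, 0, 0, 10], [0, 0, 3, 0, 0, 0, 10]]
  ]
}}

```text
clock: 8.45
eef_pos: [0.4815, 0.2614, 0.111]
tool_rot: [0.363, 0.932, 0.002, -0.003]
ft_force: [0.9, 0.0, -3.5]
grip_width: 0.0476
```

```bash
python3 gp.py .4825 .2606 .085 65.65
```

```text
platter [482.2 260.8  95.3] th 65.72 tilt mrad [ 1.4 -0.8] err mm [  0.3  -0.2 -10.3] deg -0.07
F [ 0.9  0.  -3.5] T [-0.01  0.05  0.02] w 0.0476 t 8.45 q [ 0.49  0.42 -0.07  1.08  0.01  1.24]
tool mm [-0.4  0.  10.3] deg [-0.02 -0.09  0.07]
```

>>> {"op": "jog_arm", "data": {
  "deltas": [
    [[-0.4, 0, 3, 0, 0, 0, 10], [0, 0, 2.5, 0, 0, 0, 10], [0, 0, 1.5, 0, 0, 0, 10]]
  ]
}}

```text
clock: 8.75
eef_pos: [0.4819, 0.2612, 0.1035]
tool_rot: [0.363, 0.932, 0.002, -0.003]
ft_force: [1.1, -0.4, -4.4]
grip_width: 0.0472
```

```bash
python3 gp.py .4825 .2606 .085 65.65
```

```text
platter [482.6 260.6  87.8] th 65.72 tilt mrad [ 1.1 -0.9] err mm [-0.1 -0.  -2.8] deg -0.07
F [ 1.1 -0.4 -4.4] T [-0.07  0.    0.01] w 0.0472 t 8.75 q [ 0.49  0.42 -0.08  1.07  0.01  1.24]
tool mm [ 0.1 -0.1  2.8] deg [-0.   -0.08  0.07]
```

>>> {"op": "jog_arm", "data": {
  "deltas": [
    [[0, 0, 1, 0, 0, 0, 10], [0, 0, 0.7, 0, 0, 0, 10], [0, 0, 0.6, 0, 0, 0, 10]]
  ]
}}

```text
clock: 9.05
eef_pos: [0.4821, 0.2613, 0.1011]
tool_rot: [0.363, 0.932, 0.002, -0.003]
ft_force: [-0.0, -0.0, -4.5]
grip_width: 0.0472
```

>>> {"op": "jog_arm", "data": {
  "deltas": [
    [[0, 0, 0.8, 0, 0, 0, 10]]
  ]
}}

```text
clock: 9.15
eef_pos: [0.4821, 0.2614, 0.1007]
tool_rot: [0.363, 0.932, 0.002, -0.003]
ft_force: [-2.3, -1.0, 1.4]
grip_width: 0.047
```

>>> {"op": "jog_arm", "data": {
  "deltas": [
    [[0, 0, 0.8, 0, 0, 0, 10]]
  ]
}}

```text
clock: 9.25
eef_pos: [0.4821, 0.2614, 0.1006]
tool_rot: [0.363, 0.932, 0.002, -0.002]
ft_force: [-3.8, -1.8, 4.9]
grip_width: 0.0473
```

>>> {"op": "jog_arm", "data": {
  "deltas": [
    [[0, 0, 0.5, 0, 0, 0, 10], [0, 0, 0, 0, 0, 0, 60], [0, 0, 0, 0, 0, 0, 70], [0, 0, 0, 0, 0, 0, 80], [0, 0, 0, 0, 0, 0, 80]]
  ]
}}

```text
clock: 9.75
eef_pos: [0.4845, 0.2626, 0.1024]
tool_rot: [0.363, 0.932, 0.005, -0.0]
ft_force: [0.8, 0.5, -0.1]
grip_width: 0.08
```

```bash
python3 gp.py .4825 .2606 .085 65.65
```

```text
platter [485.3 262.1  86.7] th 65.72 tilt mrad [-5.9 -4.7] err mm [-2.8 -1.5 -1.7] deg -0.07
F [ 0.8  0.5 -0.1] T [-0.03 -0.    0.03] w 0.08 t 9.75 q [ 0.49  0.42 -0.08  1.06  0.01  1.24]
tool mm [ 1.  -2.9  1.7] deg [0.42 0.07 0.07]
```

>>> {"op": "jog_arm", "data": {
  "deltas": [
    [[0, -1, -8, 0, 0, 0, 80], [0, 0, -20, 0, 0, 0, 80], [0, 0, -40, 0, 0, 0, 80], [0, 0, -45, 0, 0, 0, 80], [0, 0, -45, 0, 0, 0, 80]]
  ]
}}

```text
clock: 10.25
eef_pos: [0.4793, 0.2582, 0.2594]
tool_rot: [0.363, 0.932, -0.002, -0.006]
ft_force: [1.9, 0.9, -0.4]
grip_width: 0.0799
```

```bash
python3 - <<'E'
from fit import *
o=get_obs(); print(o['clock'],o['eef_pos'],o['ft_force'])
p=np.array([.4825,.2606]); z=.085
S=[(ring(p,.076,z+.012),(0,0,255)),(ring(p,.024,z+.052),(0,255,0))]
c,im=snap('wrist','w4.png'); a=overlay(im[:,:,::-1].copy(),c,(0,0,560,420),S+[(ring(X,.007,z+.012,20),(255,255,0)) for X in ring(p,.048,0,5,np.radians(65.7))],400)
c,im=snap('side','s4.png'); b=overlay(im[:,:,::-1].copy(),c,(160,200,400,380),S,400)
c,im=snap('scene','c4.png'); d=overlay(im[:,:,::-1].copy(),c,(280,100,440,220),[],400)
cv2.imwrite('pics/v7.png',np.vstack([np.hstack([a,b]),np.hstack([d,cv2.resize(im,(400,300))[:,:,::-1]])]))
E
```

```text
10.25 [0.47926414 0.25818893 0.25938813] [ 1.90448149  0.88966608 -0.35000811]
```

View pics/v7.png

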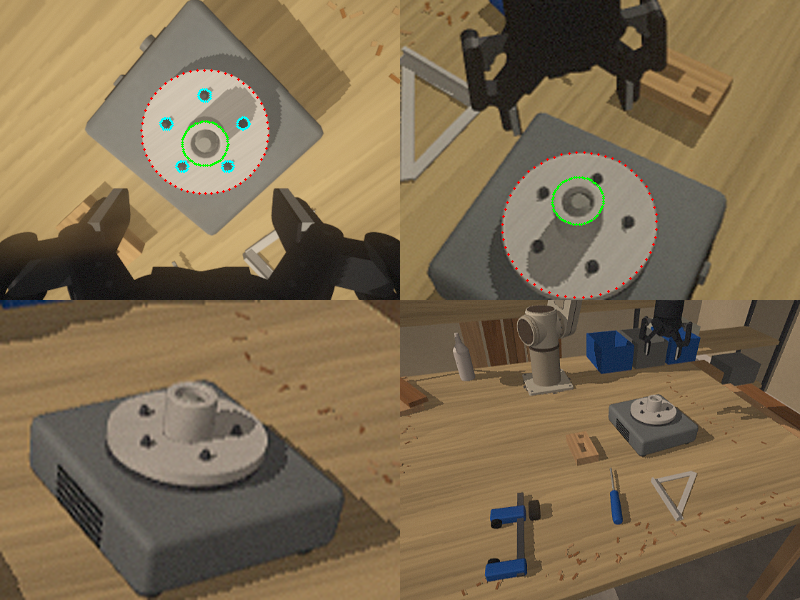

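The platter is seated: the studs show through all five holes, and the rim matches the predicted flush outline in both the wrist and side views. The arm is clear and the other things look unmoved.

>>> {"op": "jog_arm", "data": {
  "deltas": [
    [[0, 0, 0, 0, 0, 0, 80], [0, 0, 0, 0, 0, 0, 80]]
  ]
}}

```text
clock: 10.6
eef_pos: [0.4814, 0.2593, 0.2617]
tool_rot: [0.363, 0.932, 0.002, -0.003]
ft_force: [0.4, -0.1, 0.5]
grip_width: 0.0804
```

```bash
python3 -c "
from workcell import *
o=get_obs(); print(o['ft_force'],o['eef_pos'],o['clock']); print(job_done())"
```

```text
[ 0.39679218 -0.07687685  0.48492469] [0.4813528  0.25925042 0.26168642] 10.6
the job is handed in; nothing more can be done
None
```

The platter is on the sander, flush on the flange with a stud through each of its five holes. I handed the job in at 10.6 s.

- **Fitting:** I gripped the platter by its boss and turned it about 23° to match the studs, found with the wrist camera. It then went down over the spigot and studs in small steps. No jamming or unexpected force showed in the readings. First contact came with the underside at 85 mm, the flange height, and the last reading before I let go was about 5 N upward.
- **Last checks:** The final wrist and side pictures matched the predicted seated outline, and the studs showed in all five holes. The gripper is open and clear above the platter, the wrist force is about zero, and the other things look unmoved.
- **Disagreements:** My first eyeballed estimate of the stud positions was a few millimetres off, so I refitted it before using it. While letting go, the tool drifted about 3 mm with the fingers opening. The platter showed no shift in the pictures afterwards.

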